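Snap the retaining clip onto the grinder wheel's axle

ROBOT

A 6-joint arm with a two-finger parallel gripper is mounted at the origin on the work surface. World frame = base frame: x ahead of the robot, y to its left, z up, the work surface at z = 0. Lengths are in mm, angles in degrees, forces in N, time in s.
With the tool pointing down it reaches from about 275 to 1000 mm from the base axis. Payload 8.4 kg.
Tool frame: the origin (TCP) lies at the very end of the fingers, on their centre line; the grasp point (between the pads) lies 19 mm behind it; z points along the fingers, x is the direction in which the jaws open and shut, and the axes are right-handed (so a half turn about z gives the same grasp; the last joint's range is limited). The gripper opens to 85 mm and grips with 20 to 120 N. Pads are 22 mm wide; open, the fingers measure 114 mm over their backs; the gripper's body (76 mm by 85 mm) begins 54 mm behind the grasp point. The pads swing forward as they close: fully open they stand 13 mm farther back than shut.
Start: joints at [-66.715, 20.225, 93.587, -0, 66.188, -0.138], TCP at [248.442, -573.502, 231.281] pointing down, gripper open.
Joint ranges: [-150.9, 150.9], [-52.94, 120.26], [3.33, 152.33], [-74.26, 254.26], [0, 154.13], [-172.89, 172.89]. Speed limits (degrees/s): [127.2, 127.2, 159.86, 180, 180, 180].

INTERFACE

Orientations are given as a 3x3 rotation matrix whose columns are the frame's x, y, z axes.
In Python, from plant import env, eyes, ticket gives the robot as it stands.
- The arm moves only by the tool drive_tool, never from a script. Its argument "steps" is a list of rows, each a list of 3 entries, a list of its own where there are three numbers: the opening, from 0 (shut) to 1 (fully open), then the shift along the world's x, y, z in mm, then the turn, a rotation vector about the world's x, y, z in rad. In form: [[claw, [x, y, z], [wx, wy, wz]], ...]. A call has 1 to 5 rows; each row is the pose to reach, as a shift and turn from the pose measured when the call began; what a row does not reach only later rows make up. A row lasts 1/12 s, in which the tool goes at most 41.7 mm and 7.16 degrees, less where a joint would pass 70% of its speed; a pose out of reach is approached as far as the arm can. A call with a gripper value outside its range is refused whole. The fingers move at their own pace and stop on an object; "force" is the grip in N (left out, the last holds). Time passes only in rows, so rows that repeat a pose let the fingers close. It gives the time, the measured TCP pose, the force and the opening at its end, in the units of the state.
- env.get_state(): the state, without advancing time (a new reading comes with each control period).
- eyes.snapshot(name): name is "scene" or "top" or "wrist"; returns (picture, depth): 480x640x3 uint8, red, green, blue; 480x640 float32, mm along the optical axis (not along the pixel's ray), 0 where there is no reading.
- eyes.calibration(name): a dict with "K" (3x3 intrinsics, pixels), "position" and "attitude" of the camera in the world; the wrist camera has in their place "mount" (4x4, takes a point from camera to tool coordinates, whose origin is the TCP and whose axes are the tool frame's). Camera axes: x right, y up, looking along -z (the intrinsics and any distortion apply to the point x, -y, -z); pixel columns grow to the right and rows downward; lengths in mm; the calibration is good to about 2 mm. A picture is of the moment at which its call begins: read the wrist's pose just before it. calibration takes no time and is no camera call.
- ticket.finish_job(): hands the job in, once; it reports no verdict.
The state is a dict: "time_s": time; "joint_positions": joint angles; "joint_vel": joint speeds; "joint_efforts": joint torques, N m; "position": TCP position; "eef_rot": TCP orientation; "wrist_force": force on the tool from outside, world axes, zero at the start; "torque": the same for the moment, N m; "finger_gap": opening from 0.0 (shut) to 1.0 (fully open).
Only numpy, scipy, OpenCV 4.12 (cv2) and the standard library are available. Lean on these libraries where they do the work, as an engineer would, in place of code of your own. Each camera call takes 0.05 s, during which the arm holds its last target. There are 200 camera calls.

TASK

Secure the belt-grinder wheel on its upright axle: pick up the spring clip by its orange tab, lay it flat on the wheel, and push it sideways, open end first, into the groove just above the wheel until it snaps fully home around the axle, then let go of it. Push gently, just hard enough to snap it: do not ram or press hard on the wheel and axle. Leave the hammer, cup and screwdriver alone.

Things in the scene. Friction and masses are not known exactly. Their poses are not given: they have to be found in the camera images.
- mount: green block, 120 x 120 x 28 mm, on the bench; origin: centre of its underside, z up. Above it a fixed grinder wheel lies flat (black tyre, bright flat top, 100 mm across, 38 mm thick), its steel axle upright in the middle. Wheel and axle stand on a stack of spacers: the wheel's top is 70 to 100 mm above the bench, not measured; groove and head rise and sink with it.
- axle_foot (a point): point on the axle's centre line at the top of the green block, 28 mm above the bench; gives the axle's x and y, not the groove's height. The groove is directly above the wheel's top: a brass neck 16 mm in diameter and 7 mm high; over it a steel head 24 mm in diameter, 30 mm high. The clip goes on from any side.
- clip_seat (a point): centre of the clip's seat, half-way through its 5 mm thickness; on the axle's centre line when home. +x points out of the open mouth, +z up. The clip is a flat steel fork 60 mm long with two springy prongs: flared tips 20 mm ahead of this point (mouth 32 mm, outside 40 mm wide), throat 11 mm wide 6.5 mm ahead of it; rigid back stop 8 mm behind it.
- clip_grip (a point): gripping point on the clip's upright orange tab, on its middle line, 26 mm above the clip's underside and 31 mm behind the seat centre (clip -x). Tab 14 mm long (clip x), 12 mm wide (clip y), from 5 to 40 mm above the underside. Axes as the seat's. The clip weighs about 70 g and lies at the start on a blue mat 3 mm thick.
- clip_left (a joint): spread of the prong on the clip's +y side, rad: 0 when free, about 0.07 as the neck passes the throat, near 0 once home. The push rises to 6 to 13 N (less if the clip is not pressed down), falls off as the prongs snap round behind the neck, then rises steeply as the neck meets the back stop; 20 N is ample throughout.
- hammer: bystander: hammer lying on the bench, to be left alone
- cup: bystander: orange cup, 72 mm across, 90 mm high, to be left alone
- driver: bystander: screwdriver lying on the bench, to be left alone
There are look-alikes about, which are no part of the job. There is more than one size of the part that bears clip_seat; the job needs the middle-sized.

How it is judged:
By the outcome, as a careful person would: the job done as asked, in the order asked, and still so for the second after the job is handed in, with the robot touching nothing.
It also fails if it takes over 51 s, if anything falls off the work surface, if the arm or the gripper's body presses on something with over 40 N, if the wrist force passes 120 N, or if a joint passes its speed limit or range.

## Working session

There is one attempt and no reset: what is moved stays moved. The work goes in short steps, Python scripts to look and compute and a tool call to move; the robot and the scene stay as the last step left them, time stands still between calls to the robot, and variables do not carry over. Pictures are saved under pics/ and viewed, about 8 in all and at most 12, crops included, and the job is handed in when it is done.

Besides the shell and the picture viewer there is one more tool, called after "Emit:" as name(argument=value, ...), one argument or row to a line, values as JSON. drive_tool: Moves the arm, as the interface text tells. Its arguments: {"type":"object","properties":{"steps":{"type":"array","items":{"type":"array"}},"force":{"type":"number"}},"required":["steps"]}

```bash
mkdir -p pics; cat > h.py <<'E'
import numpy as np, cv2
from plant import env, eyes, ticket
def snap(n):
    s=env.get_state(); im,d=eyes.snapshot(n); c=eyes.calibration(n)
    K=np.array(c["K"])
    if "mount" in c:
        T=np.eye(4); T[:3,:3]=s["eef_rot"]; T[:3,3]=s["position"]; M=T@np.array(c["mount"]); R,p=M[:3,:3],M[:3,3]
    else: p=np.array(c["position"]); R=np.array(c["attitude"])
    return im,d,K,np.array(R),p,c
def ray(u,v,K,R): 
    return R@np.array([(u-K[0,2])/K[0,0],-(v-K[1,2])/K[1,1],-1.])
def onplane(u,v,z,K,R,p):
    r=ray(u,v,K,R); return p+r*(z-p[2])/r[2]
def pt(u,v,d,K,R,p): return p+ray(u,v,K,R)*d[int(round(v)),int(round(u))]
def save(im,f): cv2.imwrite("pics/"+f,cv2.cvtColor(im,cv2.COLOR_RGB2BGR))
E
python3 - <<'E'
from h import *
for n in("top","scene"):
    im,d,K,R,p,c=snap(n); save(im,n+"0.png"); np.savez(n+"0.npz",im=im,d=d,K=K,R=R,p=p); print(n,c,d.min(),d.max())
print(eyes.calibration("wrist")); print(env.get_state())
E
```

```text
top {'K': array([[616.41969063,   0.        , 317.14873497],
       [  0.        , 616.41969063, 246.32157718],
       [  0.        ,   0.        ,   1.        ]]), 'position': array([ 341.81424184,    7.25557012, 1340.7428431 ]), 'attitude': array([[ 0.00468588,  0.98717923, -0.15954686],
       [-0.99994929,  0.00320343, -0.00954757],
       [-0.00891407,  0.15958351,  0.98714418]])} 0.0 2293.551
scene {'K': array([[621.59325265,   0.        , 319.27939765],
       [  0.        , 621.59325265, 234.70674379],
       [  0.        ,   0.        ,   1.        ]]), 'position': array([1021.73886502, -509.34685623, 1125.91351953]), 'attitude': array([[ 0.72087142, -0.58368377,  0.37370798],
       [ 0.69305202,  0.60332861, -0.3945548 ],
       [ 0.00482651,  0.54342235,  0.83944557]])} 0.0 2795.4175
{'K': array([[336.00180749,   0.        , 322.92939645],
       [  0.        , 336.00180749, 243.60309642],
       [  0.        ,   0.        ,   1.        ]]), 'mount': array([[ 9.99999996e-01,  6.67967251e-05,  5.49893662e-05,
         7.05908710e-01],
       [ 7.99665308e-05, -9.56205865e-
[... 327 characters left out ...]
,
        6.61882314e+01, -1.38341822e-01]), 'joint_vel': array([-0.01384398, -0.06894631, -0.10378545, -0.03547878,  0.05635563,
        0.11800117]), 'joint_efforts': array([ 4.13147909e-04, -6.06356192e+01, -3.42819142e+01,  5.20839819e-05,
        3.98034404e-03, -2.46974643e-06]), 'position': array([ 248.27194962, -573.08057333,  230.61178547]), 'eef_rot': array([[ 3.97565733e-01, -9.17573534e-01, -5.46279572e-04],
       [-9.17572774e-01, -3.97566107e-01,  1.18074801e-03],
       [-1.30060536e-03,  3.18263155e-05, -9.99999154e-01]]), 'wrist_force': array([ 0.51011308, -0.22613418,  0.90199756]), 'torque': array([ 0.0186025 , -0.01288927, -0.02354626]), 'finger_gap': 0.9999705204779001}
```

View pics/top0.png

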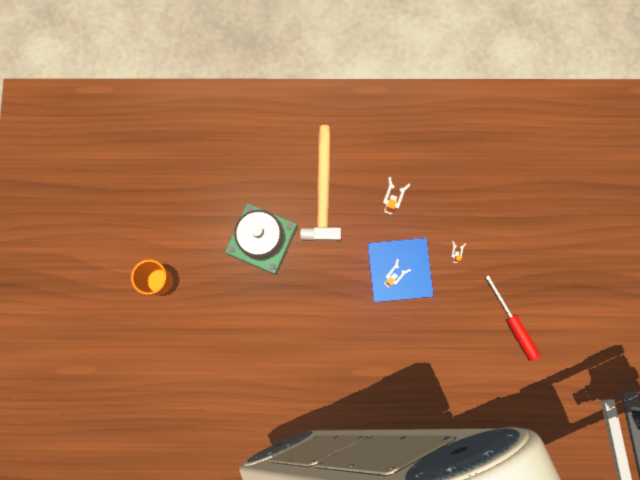

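View pics/scene0.png

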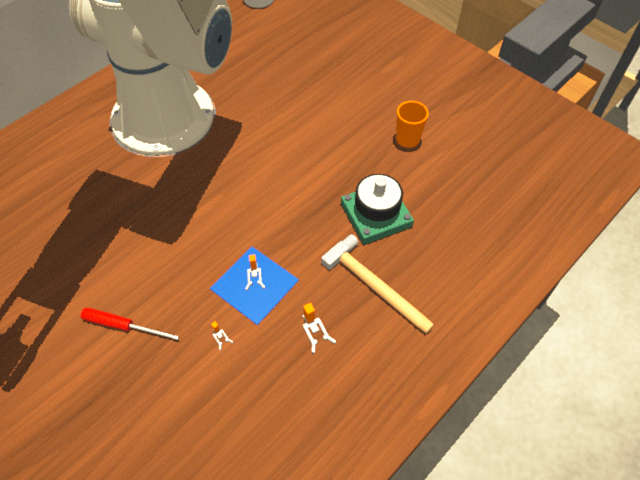

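Three clips can be taken for the right one in the top view: large at (395,195), small at (458,252), and middle-sized on the blue mat at (395,275). The description means the one on the mat. The cup at (150,278) is also orange. The wheel is at (259,232), with its axle head at (258,231).

```bash
cat > m.py <<'E'
from h import *
def load(n): 
    z=np.load(n+"0.npz"); return [z[k] for k in("im","d","K","R","p")]
def tri(A,B):
    M=np.zeros((3,3));b=np.zeros(3)
    for p,r in(A,B):
        r=r/np.linalg.norm(r);P=np.eye(3)-np.outer(r,r);M+=P;b+=P@p
    x=np.linalg.solve(M,b); return x,[np.linalg.norm(np.cross(x-p,r/np.linalg.norm(r))) for p,r in(A,B)]
if __name__=="__main__":
    boxes={"top":[(370,240,432,300),(380,175,412,217),(445,240,470,265)],"scene":[(215,250,297,320),(295,295,340,355),(205,315,240,352)]}
    wh={"top":(225,200,300,275),"scene":(345,170,415,225)}
    T=[[],[],[]];W=[]
    for n in("top","scene"):
        im,d,K,R,p=load(n); hsv=cv2.cvtColor(im,cv2.COLOR_RGB2HSV)
        org=cv2.inRange(hsv,(8,190,150),(22,255,255)); wht=cv2.inRange(hsv,(0,0,150),(180,70,255))
        for i,(a,b,c,e) in enumerate(boxes[n]):
            ys,xs=np.nonzero(org[b:e,a:c]);u,v=xs.mean()+a,ys.mean()+b
            T[i].append((p,ray(u,v,K,R)))
            yw,xw=np.nonzero(wht[b:e,a:c]);Q=np.array([onplane(x+a,y+b,8 if i==0 else 5,K,R,p) for x,y in zip(xw,yw)])[:,:2]
            ext=cv2.minAreaRect(Q.astype(np.float32))
            print(n,i,"org",len(xs),u,v,"depthpt",pt(u,v,d,K,R,p).round(1),"white n",len(xw),"mean",Q.mean(0).round(1),"rect",ext)
        a,b,c,e=wh[n]; m=np.zeros_like(wht); m[b:e,a:c]=wht[b:e,a:c]
        cs=max(cv2.findContours(m,0,2)[0],key=cv2.contourArea); el=cv2.fitEllipse(cv2.convexHull(cs)); print(n,"wheel",el)
        W.append((p,ray(*el[0],K,R)))
        z=[pt(x,y,d,K,R,p)[2] for y,x in zip(*np.nonzero(m))]; print("z pct",np.percentile(z,[5,25,50,75,95,99]).round(1))
    for t in T: print("tab",tri(*t))
    print("wheel",tri(*W))
    im=load("top")[0]; im2=load("scene")[0]
    save(np.hstack([cv2.resize(im[170:305,365:475],(390,480),interpolation=2),cv2.resize(im2[245:355,205:305],(400,480),interpolation=2)]),"crop1.png")
E
python3 m.py
```

```text
m.py:17: RuntimeWarning: Mean of empty slice.
  ys,xs=np.nonzero(org[b:e,a:c]);u,v=xs.mean()+a,ys.mean()+b
  ret = ret.dtype.type(ret / rcount)
Traceback (most recent call last):
  File "m.py", line 21, in <module>
    print(n,i,"org",len(xs),u,v,"depthpt",pt(u,v,d,K,R,p).round(1),"white n",len(xw),"mean",Q.mean(0).round(1),"rect",ext)
                                          ~~^^^^^^^^^^^^^
  File "h.py", line 14, in pt
    def pt(u,v,d,K,R,p): return p+ray(u,v,K,R)*d[int(round(v)),int(round(u))]
                                                     ~~~~~^^^
ValueError: cannot convert float NaN to integer
```

```bash
python3 -c "
from m import *
im=load('top')[0];h=cv2.cvtColor(im,cv2.COLOR_RGB2HSV);print(h[281,386:396].tolist(),h[100,100],h[285,405])"
sed -i 's/(8,190,150),(22,255,255)/(10,150,190),(24,255,255)/' m.py; python3 m.py
```

```text
[[3, 58, 226], [16, 144, 253], [21, 175, 255], [22, 178, 255], [22, 178, 255], [22, 178, 255], [21, 171, 255], [20, 125, 255], [20, 41, 254], [22, 11, 253]] [ 11 167 163] [107 146 245]
top 0 org 27 389.8888888888889 280.8888888888889 depthpt [ 478.2 -134.2   42.5] white n 216 mean [ 501.3 -147.9] rect ((506.0039978027344, -138.37461853027344), (129.8507843017578, 87.23943328857422), 4.761615753173828)
top 1 org 62 391.4193548387097 203.74193548387098 depthpt [ 643.5 -139.1   49.3] white n 215 mean [ 675.  -150.1] rect ((669.7962036132812, -148.33543395996094), (49.921993255615234, 79.18389892578125), 70.14490509033203)
top 2 org 29 458.3448275862069 256.8965517241379 depthpt [ 531.5 -282.6   31.3] white n 85 mean [ 549.6 -284.8] rect ((544.8110961914062, -286.1590881347656), (28.634201049804688, 43.50870895385742), 80.51640319824219)
top wheel ((257.5311279296875, 232.69920349121094), (42.76487350463867, 43.888946533203125), 65.10883331298828)
z pct [ 28.2  82.8  85.2  87.5 120.6 125.6]
scene 0 org 1630 255.24110429447853 285.12515337423315 depthpt [ 514.2 -161.9    6. ] white n 227 
[... 523 characters left out ...]
1967773, 34.876461029052734), 77.253173828125)
scene wheel ((378.94293212890625, 191.70114135742188), (34.4918212890625, 43.30885314941406), 96.52342987060547)
z pct [ 83.2  85.3  86.8  88.7 122.8 125.2]
tab (array([ 488.12722586, -144.28390011,  -51.34367367]), [np.float64(0.1450381297627226), np.float64(0.14503812976271585)])
tab (array([ 656.90063354, -140.33030879,    5.23492445]), [np.float64(4.8174147551247595), np.float64(4.81741475512476)])
tab (array([ 540.17713044, -281.27942786,    5.8726398 ]), [np.float64(8.508078884973896), np.float64(8.508078884973905)])
wheel (array([573.35698651, 143.52761177,  84.69750103]), [np.float64(0.4856142182172534), np.float64(0.48561421821719863)])
```

View pics/crop1.png

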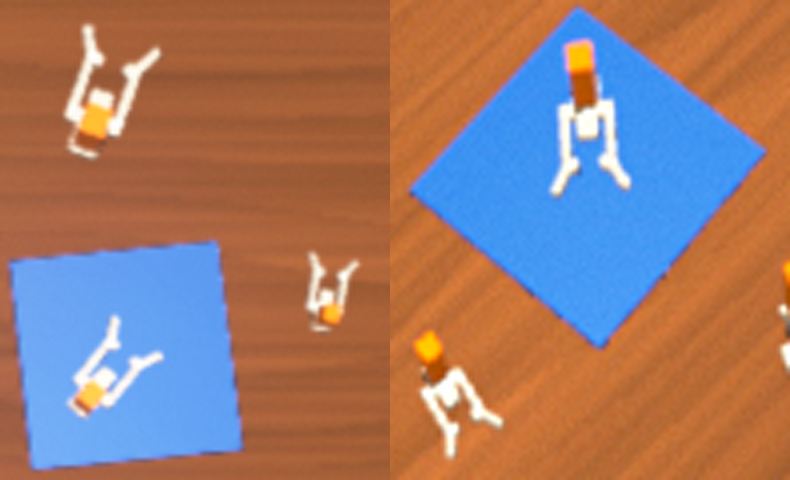

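The crop confirms it: the mat clip is larger than the bottom-left one and smaller than the top one, with the tab at the upper left and the mouth toward +x/−y. Moving above it for a wrist view.

Emit:
drive_tool(
  steps=[
    [1, [230, 437, -40], [0, 0, 2.06]],
    [1, [230, 437, -40], [0, 0, 2.06]],
    [1, [230, 437, -40], [0, 0, 2.06]],
    [1, [230, 437, -40], [0, 0, 2.06]],
    [1, [230, 437, -40], [0, 0, 2.06]],
  ],
  force=60,
)

```text
time_s: 0.52
position: [345.2, -387.8, 213.8]
eef_rot: [[0.862, -0.507, -0.001], [-0.507, -0.862, 0.0], [-0.001, 0.0, -1.0]]
wrist_force: [1.4, -0.1, 0.5]
finger_gap: 0.998
```

Emit:
drive_tool(
  steps=[
    [1, [133, 252, -35], [0, 0, 1.43]],
    [1, [133, 252, -35], [0, 0, 1.43]],
    [1, [133, 252, -35], [0, 0, 1.43]],
    [1, [133, 252, -35], [0, 0, 1.43]],
    [1, [133, 252, -35], [0, 0, 1.43]],
  ],
)

```text
time_s: 0.93
position: [441.5, -204.7, 188.4]
eef_rot: [[0.996, 0.094, -0.001], [0.094, -0.996, -0.0], [-0.001, 0.0, -1.0]]
wrist_force: [0.5, -0.5, 0.7]
finger_gap: 1.002
```

Emit:
drive_tool(
  steps=[
    [1, [37, 70, -28], [0, 0, 0.81]],
    [1, [37, 70, -28], [0, 0, 0.81]],
    [1, [37, 70, -28], [0, 0, 0.81]],
    [1, [37, 70, -28], [0, 0, 0.81]],
    [1, [37, 70, -28], [0, 0, 0.81]],
  ],
)

```text
time_s: 1.35
position: [478.4, -133.4, 159.7]
eef_rot: [[0.751, 0.66, -0.002], [0.66, -0.751, -0.0], [-0.001, -0.001, -1.0]]
wrist_force: [0.8, 0.3, 0.1]
finger_gap: 0.998
```

Emit:
drive_tool(
  steps=[
    [1, [0, 0, 0], [0, 0, 0.15]],
    [1, [0, 0, 0], [0, 0, 0.15]],
    [1, [0, 0, 0], [0, 0, 0.15]],
  ],
)

```text
time_s: 1.6
position: [478.1, -133.2, 159.4]
eef_rot: [[0.642, 0.767, -0.002], [0.767, -0.642, -0.0], [-0.002, -0.002, -1.0]]
wrist_force: [1.2, -0.5, -0.4]
finger_gap: 1.003
```

```bash
python3 - <<'E'
from h import *
im,d,K,R,p,c=snap("wrist"); np.savez("w1.npz",im=im,d=d,K=K,R=R,p=p)
s=env.get_state();print(s["position"],s["eef_rot"][:,0],s["time_s"])
hsv=cv2.cvtColor(im,cv2.COLOR_RGB2HSV)
m=cv2.inRange(hsv,(10,110,170),(26,255,255));m[:,:200]=0
n,l,st,ce=cv2.connectedComponentsWithStats(m)
for i in range(1,n):
    if st[i][4]>60: print(st[i],ce[i],pt(*ce[i],d,K,R,p).round(1))
cv2.imwrite("pics/w1.png",cv2.cvtColor(im,cv2.COLOR_RGB2BGR))
E
```

```text
[ 478.1796131  -133.3087977   159.52533901] [ 0.64443293  0.76465929 -0.00153811] 1.65
[ 254    0   91   55 2597] [292.92914902  19.5606469 ] [337.6 -45.6   0.8]
[  294     0   237   160 16061] [387.68607185  61.0194882 ] [408.1  -6.   -0.7]
[433 111 126  96 705] [495.65673759 158.03829787] [ 5.297e+02  2.080e+01 -5.000e-01]
[ 395  114  179  200 7117] [470.16355206 218.86328509] [561.3 -25.9  -0. ]
[ 380  123  138  107 1372] [450.6771137  173.54446064] [ 5.155e+02 -1.690e+01 -1.000e-01]
[384 128  24  20  87] [397.13793103 137.5862069 ] [ 4.605e+02 -3.520e+01  4.000e-01]
[ 360  141  108   80 1466] [405.92769441 182.96248295] [ 4.967e+02 -5.200e+01  1.000e-01]
[228 151  72  60 521] [258.20153551 183.2975048 ] [ 4.125e+02 -1.530e+02  4.000e-01]
[553 151  24  25 273] [566.81684982 164.31501832] [574.8  66.3  -1.3]
[288 157  19  18  68] [296.05882353 164.72058824] [ 422.  -116.6    0. ]
[221 175  31  25 176] [234.35227273 187.40909091] [ 4.014e+02 -1.720e+02 -1.000e-01]
[236 187  41  40 261] [253.22605364 206.72413793] [ 4.250e+02 -1.711e+02 -2.000e-01]
[ 547  193   93  177 4625] [601.354
[... 1096 characters left out ...]
+02 -2.510e+01  1.000e-01]
[ 216  339  127   86 3065] [268.43849918 384.61892333] [ 577.2 -292.7   -0.6]
[309 345  98  65 786] [363.23282443 379.3562341 ] [ 636.4 -209.3    1.1]
[424 373  17  20 216] [431.53240741 382.65277778] [ 642.3 -143.9   51.6]
[593 372  13  13  97] [599.39175258 378.25773196] [ 7.988e+02 -1.480e+01 -1.000e-01]
[359 376  50  29 228] [384.82017544 390.53947368] [ 663.1 -200.4    0.7]
[388 400  23  17 102] [399.25490196 408.45098039] [ 692.6 -202.6    0.7]
[494 441  35  25 130] [510.15384615 452.35384615] [ 824.8 -140.9    1.4]
[491 447  42  29 166] [512.07228916 461.3313253 ] [ 838.8 -146.3    0.9]
[499 459  38  21  86] [517.47674419 469.1627907 ] [ 853.4 -147.6    1. ]
```

View pics/w1.png

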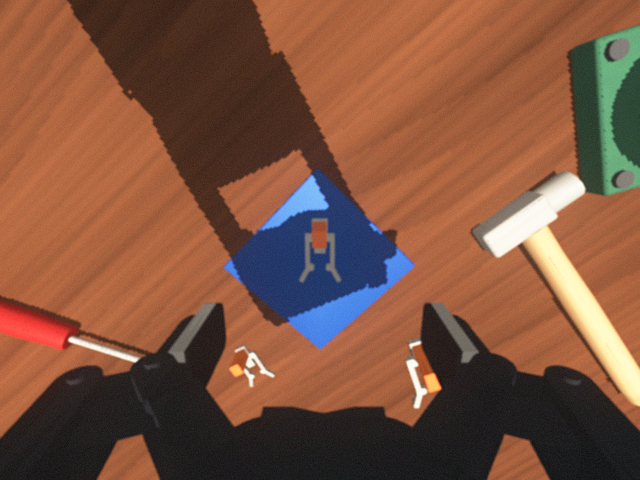

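The wrist view shows the mat clip in shade, square in the image, with its tab at about (319,232) and its tips at (303,280) and (336,280). Measuring by hue mask and depth, and triangulating the tab against the top view.

```bash
cat > clip.py <<'E'
from h import *; from m import tri, load
z=np.load("w1.npz"); im,d,K,R,p=[z[k] for k in("im","d","K","R","p")]
hsv=cv2.cvtColor(im,cv2.COLOR_RGB2HSV)
nb=np.zeros(d.shape,np.uint8); nb[205:295,285:355]=1
blue=cv2.inRange(hsv,(98,90,0),(125,255,255))
m=(nb>0)&(blue==0)
org=m&(hsv[...,0]<25)&(hsv[...,1]>100); wht=m&(hsv[...,1]<90)
P=np.array([np.r_[pt(x,y,d,K,R,p),x,y] for y,x in zip(*np.nonzero(m))])
H=P[:,2]; print("z hist",np.histogram(H,[-5,2,5,7,9,12,20,30,36,40,42,44,48]))
top=P[(H>36)]; print("tab top",len(top),top.mean(0).round(1), cv2.minAreaRect(top[:,:2].astype(np.float32)))
yo,xo=np.nonzero(org); print("org px",len(xo),xo.min(),xo.max(),yo.min(),yo.max())
# plate points by ray on plane z=8
Q=np.array([onplane(x,y,8,K,R,p) for y,x in zip(*np.nonzero(wht))])[:,:2]
r=cv2.minAreaRect(Q.astype(np.float32)); print("plate",len(Q),Q.mean(0).round(1),r)
# prong tips: two groups farthest along approx axis
x=np.array([.77,-.64]);yv=np.array([.64,.77])
for k in range(3):
    s=Q@x;t=Q@yv;t0=(t.min()+t.max())/2
    L=Q[(t>t0)&(s>s.max()-16)];Rr=Q[(t<t0)&(s>s.max()-16)]
    tip=(L.mean(0)+Rr.mean(0))/2; tabc=top[:,:2].mean(0)
    yv=(L.mean(0)-Rr.mean(0));yv/=np.linalg.norm(yv);x=np.array([yv[1],-yv[0]])
a2=tip-tabc; print("yaw by tips",np.degrees(np.arctan2(*x[::-1])),"yaw tab->tips",np.degrees(np.arctan2(*a2[::-1])),"s range",np.ptp(Q@x),"t range",np.ptp(Q@yv))
it,dt,Kt,Rt,pt_=load("top")
print("tri top",tri((p,ray(*top[:,3:].mean(0),K,R)),(pt_,ray(389.9,280.9,Kt,Rt))))
E
python3 clip.py
```

```text
z hist (array([  9, 173,  82, 523,  47,  31,  40,  17,  24,  20, 224,  11]), array([-5,  2,  5,  7,  9, 12, 20, 30, 36, 40, 42, 44, 48]))
tab top 286 [ 475.2 -135.4   48.8  318.   238.3] ((450.6692199707031, -115.06150817871094), (11.342024803161621, 82.78994750976562), 50.04679489135742)
org px 377 311 326 221 248
plate 796 [ 495.9 -151.9] ((493.2690734863281, -150.87533569335938), (38.8485107421875, 61.737953186035156), 51.71963119506836)
yaw by tips -38.71109998815624 yaw tab->tips -39.09847794100416 s range 61.825631607158414 t range 38.83291711202256
tri top (array([ 476.90053143, -134.99101949,   45.61654749]), [np.float64(1.4649538777554096), np.float64(1.4649538777552784)])
```

Emit:
drive_tool(
  steps=[
    [1, [-1, -3, -40], [0, 0, 0.022]],
    [1, [-1, -3, -80], [0, 0, 0.022]],
    [1, [-1, -3, -115], [0, 0, 0.022]],
    [1, [-1, -3, -135], [0, 0, 0.022]],
    [1, [-1, -3, -147], [0, 0, 0.022]],
  ],
  force=60,
)

```text
time_s: 2.07
position: [475.3, -135.9, 9.7]
eef_rot: [[0.629, 0.777, -0.006], [0.777, -0.629, 0.001], [-0.003, -0.005, -1.0]]
wrist_force: [0.3, -0.1, -0.7]
finger_gap: 0.998
```

Emit:
drive_tool(
  steps=[
    [0.4, [1, -1, 2], [0, 0, 0]],
    [0.0, [1, -1, 2], [0, 0, 0]],
    [0.0, [1, -1, 2], [0, 0, 0]],
    [0.0, [1, -1, 2], [0, 0, 0]],
    [0.0, [1, -1, 2], [0, 0, 0]],
  ],
  force=60,
)

```text
time_s: 2.48
position: [477.2, -137.2, 12.8]
eef_rot: [[0.629, 0.777, -0.004], [0.777, -0.629, 0.0], [-0.002, -0.003, -1.0]]
wrist_force: [-0.1, 1.1, -0.0]
finger_gap: 0.297
```

Emit:
drive_tool(
  steps=[
    [0, [0, 0, 0], [0, 0, 0]],
    [0, [0, 0, 0], [0, 0, 0]],
    [0, [0, 0, 0], [0, 0, 0]],
    [0, [0, 0, 0], [0, 0, 0]],
  ],
)

```text
time_s: 2.82
position: [477.7, -137.3, 13.8]
eef_rot: [[0.63, 0.777, -0.002], [0.777, -0.63, -0.0], [-0.002, -0.002, -1.0]]
wrist_force: [-0.9, -0.3, 8.3]
finger_gap: 0.126
```

Emit:
drive_tool(
  steps=[
    [0, [0, 0, 30], [0, 0, 0]],
    [0, [0, 0, 70], [0, 0, 0]],
    [0, [0, 0, 110], [0, 0, 0]],
    [0, [0, 0, 150], [0, 0, 0]],
    [0, [0, 0, 160], [0, 0, 0]],
  ],
)

```text
time_s: 3.23
position: [480.6, -138.1, 179.8]
eef_rot: [[0.63, 0.777, 0.006], [0.777, -0.63, -0.003], [0.002, 0.006, -1.0]]
wrist_force: [2.5, -0.9, -0.3]
finger_gap: 0.129
```

Emit:
drive_tool(
  steps=[
    [0, [10, 40, 0], [0, 0, 0]],
    [0, [15, 80, 0], [0, 0, 0]],
    [0, [20, 120, 0], [0, 0, 0]],
    [0, [25, 160, 0], [0, 0, 0]],
    [0, [30, 200, 0], [0, 0, 0]],
  ],
)

```text
time_s: 3.65
position: [510.3, 63.6, 179.8]
eef_rot: [[0.63, 0.776, 0.006], [0.777, -0.63, -0.003], [0.002, 0.006, -1.0]]
wrist_force: [1.1, -0.5, -0.2]
finger_gap: 0.132
```

Emit:
drive_tool(
  steps=[
    [0, [0, 40, 0], [0, 0, 0]],
    [0, [2, 80, 0], [0, 0, 0]],
    [0, [3, 110, 0], [0, 0, 0]],
    [0, [3, 128, 0], [0, 0, 0]],
    [0, [3, 128, 0], [0, 0, 0]],
  ],
)

```text
time_s: 4.07
position: [513.1, 195.1, 179.5]
eef_rot: [[0.628, 0.778, 0.006], [0.778, -0.628, -0.002], [0.003, 0.006, -1.0]]
wrist_force: [-0.4, -0.3, -0.7]
finger_gap: 0.122
```

```bash
python3 - <<'E'
from h import *
im,d,K,R,p,c=snap("wrist"); np.savez("w2.npz",im=im,d=d,K=K,R=R,p=p)
s=env.get_state();print(s["position"],s["eef_rot"],s["time_s"],s["wrist_force"],s["finger_gap"])
save(im,"w2.png")
E
```

```text
[512.92632447 193.17447363 179.37833699] [[ 0.62787115  0.77829514  0.0058735 ]
 [ 0.77831561 -0.62786763 -0.00265514]
 [ 0.0016213   0.00623853 -0.99997923]] 4.1167 [-0.15399909 -0.53284284 -0.72942285] 0.1248539172056276
```

View pics/w2.png

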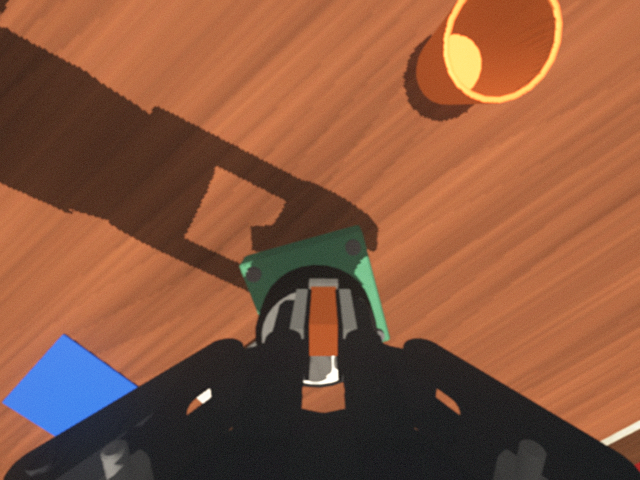

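The wrist view shows the tab held between the fingers at (323,320), with the wheel partly hidden below. Checking the clip's attitude and the wheel from the scene camera.

```bash
python3 - <<'E'
from h import *; from m import load
im,d,K,R,p,c=snap("scene"); np.savez("scene1.npz",im=im,d=d,K=K,R=R,p=p)
save(cv2.resize(im[100:250,290:490],(800,600),interpolation=2),"s1.png")
C=np.array([573.4,143.5])
for n in("top","scene"):
    i,dd,k,r,pp=load(n)
    Z=[];HZ=[];A=[]
    for v in range(160,290):
        for u in range(220,420):
            q=pt(u,v,dd,k,r,pp); rr=np.hypot(*(q[:2]-C))
            if 18<rr<42 and q[2]>70: Z.append(q[2])
            if q[2]>112 and rr<30: A.append(q)
    A=np.array(A); top=A[A[:,2]>np.median(A[:,2])-3]
    print(n,"wheel z med",np.median(Z),np.mean(Z),"head top",len(top),np.median(top,0).round(1),A[:,:2].mean(0))
E
```

```text
top wheel z med 85.59226776650053 85.58612351302537 head top 100 [571.8 142.  122.7] [571.65877489 141.57178416]
scene wheel z med 86.32290622482049 86.47570929081276 head top 97 [574.7 142.  123.1] [575.67363778 141.78458732]
```

View pics/s1.png

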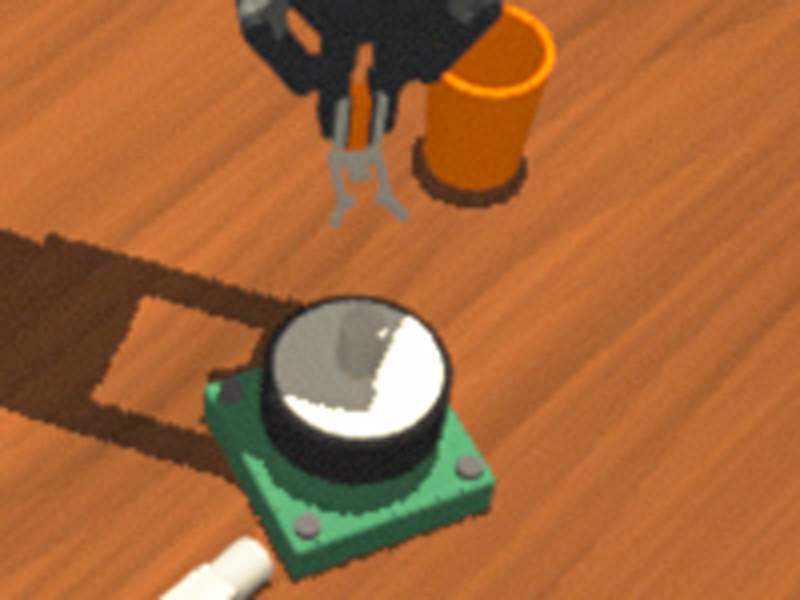

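```bash
cat > sc.py <<'E'
from h import *
import sys
z=np.load(sys.argv[1]); im,d,K,R,p=[z[k] for k in("im","d","K","R","p")]
g=np.array([float(sys.argv[2]),float(sys.argv[3])]); yaw=np.radians(float(sys.argv[4]));zlo,zhi=float(sys.argv[5]),float(sys.argv[6])
x=np.array([np.cos(yaw),np.sin(yaw)]);y=np.array([-x[1],x[0]])
rows=[]
for v in range(100,260):
    for u in range(300,460):
        q=pt(u,v,d,K,R,p); a=(q[:2]-g)@x;b=(q[:2]-g)@y
        if -20<a<70 and abs(b)<26 and zlo<q[2]<zhi and im[v,u].min()>70: rows.append((a,b,q[2],u,v))
r=np.array(rows)
for lo in range(-15,65,6):
    k=r[(r[:,0]>=lo)&(r[:,0]<lo+6)]
    if len(k): print(lo,len(k),"z",np.median(k[:,2]).round(1),"b",k[:,1].min().round(1),k[:,1].max().round(1),"mean",k[:,1].mean().round(1))
print("a max",np.sort(r[:,0])[-8:].round(1))
E
python3 sc.py scene1.npz 512.9 193.2 -38.9 160 195
```

```text
3 19 z 174.2 b -9.8 17.1 mean 0.1
9 54 z 175.6 b -10.3 16.6 mean 4.2
15 27 z 174.7 b -9.4 14.9 mean 3.1
21 23 z 174.6 b -10.3 16.5 mean 2.6
27 11 z 175.0 b -10.0 15.2 mean 1.6
33 19 z 173.9 b -10.3 16.1 mean 4.7
39 21 z 173.4 b -11.9 19.4 mean 4.1
45 14 z 174.4 b -15.4 21.4 mean 2.9
51 7 z 174.5 b -15.4 21.1 mean 5.1
a max [50.8 51.9 52.7 52.7 53.1 53.2 53.3 54. ]
```

Emit:
drive_tool(
  steps=[
    [0, [2, -6.5, -20], [0, 0, 0]],
    [0, [2, -6.5, -45], [0, 0, 0]],
    [0, [2, -6.5, -65], [0, 0, 0]],
    [0, [2, -6.5, -78], [0, 0, 0]],
    [0, [2, -6.5, -78], [0, 0, 0]],
  ],
)

```text
time_s: 4.58
position: [512.8, 183.2, 98.6]
eef_rot: [[0.63, 0.777, 0.001], [0.777, -0.63, -0.005], [-0.004, 0.004, -1.0]]
wrist_force: [-0.6, -0.9, -0.7]
finger_gap: 0.124
```

```bash
python3 - <<'E'
from h import *
s=env.get_state();print(s["position"].round(2),s["wrist_force"].round(2),s["torque"].round(3))
im,d,K,R,p,c=snap("scene"); np.savez("scene2.npz",im=im,d=d,K=K,R=R,p=p)
save(cv2.resize(im[130:250,300:460],(800,600),interpolation=2),"s2.png")
it,dt,Kt,Rt,pt_,c=snap("top"); np.savez("top2.npz",im=it,d=dt,K=Kt,R=Rt,p=pt_)
E
python3 sc.py scene2.npz 515 186.7 -38.9 90 99
```

```text
[512.78 183.23  98.6 ] [-0.57 -0.95 -0.68] [-0.005  0.07   0.033]
3 10 z 92.0 b -13.7 10.4 mean -4.9
9 28 z 93.2 b -14.2 13.7 mean -0.5
15 18 z 94.5 b -13.6 12.2 mean 0.4
21 17 z 93.6 b -14.1 12.0 mean -1.4
27 11 z 94.0 b -13.3 12.4 mean 0.2
33 13 z 93.0 b -14.4 14.5 mean -5.0
39 6 z 95.4 b -15.1 -9.0 mean -11.3
45 4 z 93.8 b -18.4 -13.4 mean -16.5
51 5 z 90.8 b -19.5 -14.9 mean -17.4
57 2 z 90.2 b -16.1 -8.9 mean -12.5
63 1 z 91.5 b -20.9 -20.9 mean -20.9
a max [51.2 53.9 54.5 56.6 57.3 62.  64.9 69.4]
```

View pics/s2.png

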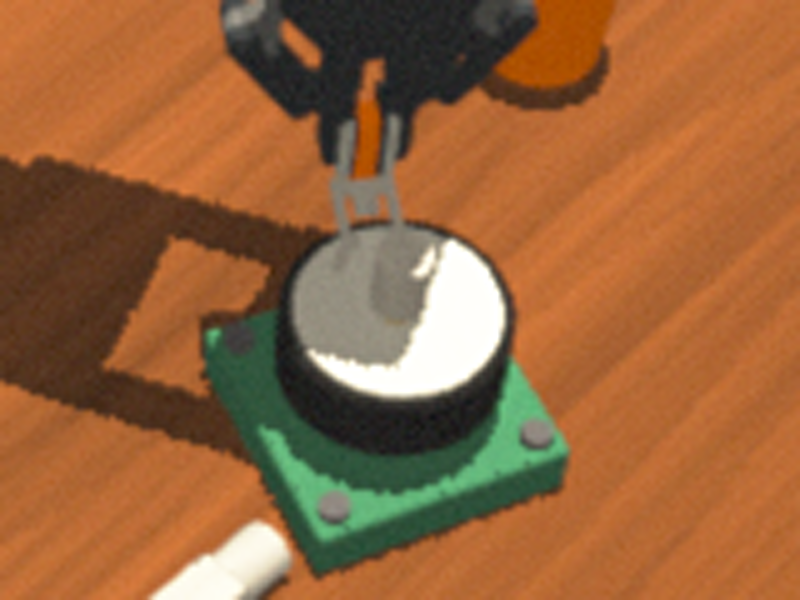

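The clip hovers just above the wheel, prongs at crop (342,225) and (400,225) and the head at (395,270). I'll measure the sideways offset between the clip and the axle in each camera on its own.

```bash
python3 - <<'E'
from h import *; from m import load
u=np.array([np.cos(np.radians(-38.9)),np.sin(np.radians(-38.9))]);w=np.array([-u[1],u[0]]);g=np.array([512.8,183.2])
for n,e in(("scene",(378.94,191.70)),("top",(257.53,232.70))):
    im,d,K,R,p=load(n); A=onplane(*e,86,K,R,p)[:2]-g
    print(n,"axle rel TCP: a,b",(A@u).round(1),(A@w).round(1))
    z=np.load(n+"2.npz"); im2=z["im"]
    df=np.abs(im.astype(int)-im2.astype(int)).sum(2)
    Q=[]
    for v in range(120,300):
        for x in range(200,440):
            q=onplane(x,v,93,K,R,p)[:2]-g
            if 5<q@u<35 and abs(q@w)<24 and np.ptp(im2[v,x].astype(int))<45 and im2[v,x].min()>70 : Q.append((q@u,q@w))
    Q=np.array(Q)
    for lo in range(5,35,5):
        k=Q[(Q[:,0]>=lo)&(Q[:,0]<lo+5),1] if len(Q) else []
        if len(k): print(lo,len(k),k.min().round(1),k.max().round(1),((k.min()+k.max())/2).round(1))
im=np.load("top2.npz")["im"]; save(cv2.resize(im[190:280,210:310],(660,594),interpolation=2),"t2.png")
E
```

```text
scene axle rel TCP: a,b 72.9 7.4
5 16 -9.9 14.3 2.2
10 22 -8.2 15.5 3.6
15 15 -9.1 15.0 2.9
20 14 -10.0 15.7 2.8
25 9 -8.8 15.2 3.2
30 15 -9.7 16.3 3.3
top axle rel TCP: a,b 71.9 6.4
5 14 -23.0 22.7 -0.2
10 6 -7.1 23.8 8.4
15 4 -22.5 7.3 -7.6
20 11 -23.0 5.2 -8.9
25 20 -23.5 3.3 -10.1
30 28 -23.8 10.3 -6.7
```

View pics/t2.png

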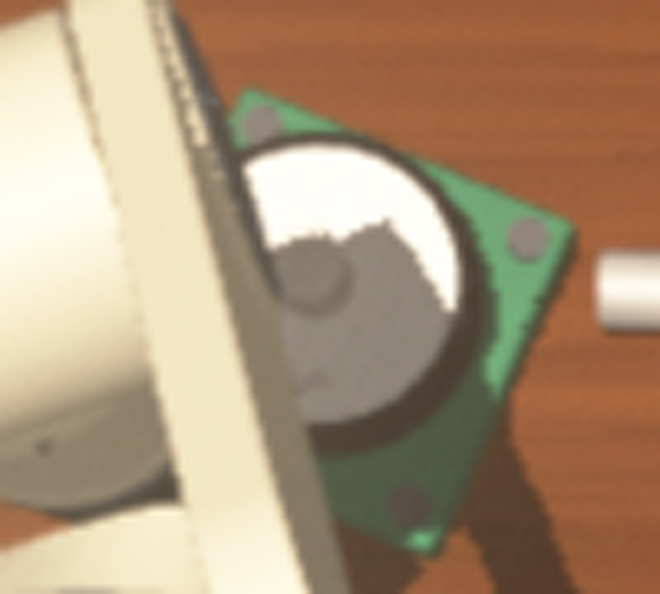

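The top view is blocked by the arm. By the scene camera the clip's centreline is about 4 mm to one side of the axle. Correcting that, then lowering gently.

Emit:
drive_tool(
  steps=[
    [0, [1.5, 2, 0], [0, 0, 0]],
    [0, [2.5, 3, 0], [0, 0, 0]],
    [0, [2.5, 3, -1], [0, 0, 0]],
    [0, [2.5, 3, -1], [0, 0, 0]],
  ],
)

```text
time_s: 5.02
position: [517.7, 187.5, 100.9]
eef_rot: [[0.63, 0.777, 0.006], [0.777, -0.63, -0.003], [0.001, 0.006, -1.0]]
wrist_force: [-0.0, 0.7, -0.6]
finger_gap: 0.131
```

Emit:
drive_tool(
  steps=[
    [0, [0, 0, -0.5], [0, 0, 0]],
    [0, [0, 0, -1], [0, 0, 0]],
    [0, [0, 0, -1], [0, 0, 0]],
  ],
)

```text
time_s: 5.27
position: [517.6, 187.5, 100.0]
eef_rot: [[0.629, 0.777, 0.006], [0.777, -0.629, -0.003], [0.001, 0.007, -1.0]]
wrist_force: [0.6, 0.5, -0.5]
finger_gap: 0.127
```

Emit:
drive_tool(
  steps=[
    [0, [-1, -1, -1], [0, 0, 0]],
    [0, [-1.5, -1.8, -2], [0, 0, 0]],
    [0, [-1.5, -1.8, -2], [0, 0, 0]],
    [0, [-1.5, -1.8, -2], [0, 0, 0]],
  ],
)

```text
time_s: 5.6
position: [515.9, 185.6, 97.8]
eef_rot: [[0.629, 0.777, 0.005], [0.777, -0.629, -0.003], [0.001, 0.006, -1.0]]
wrist_force: [0.0, -0.8, -1.2]
finger_gap: 0.129
```

Emit:
drive_tool(
  steps=[
    [0, [0, 0, -0.5], [0, 0, 0]],
    [0, [0, 0, -1], [0, 0, 0]],
    [0, [0, 0, -1], [0, 0, 0]],
  ],
)

```text
time_s: 5.85
position: [515.9, 185.6, 96.7]
eef_rot: [[0.629, 0.777, 0.005], [0.777, -0.629, -0.003], [0.001, 0.006, -1.0]]
wrist_force: [0.2, -0.1, 0.1]
finger_gap: 0.129
```

Emit:
drive_tool(
  steps=[
    [0, [0, 0, -0.5], [0, 0, 0]],
    [0, [0, 0, -1], [0, 0, 0]],
    [0, [0, 0, -1], [0, 0, 0]],
  ],
)

```text
time_s: 6.1
position: [516.1, 185.7, 96.1]
eef_rot: [[0.629, 0.777, 0.006], [0.777, -0.629, -0.003], [0.001, 0.007, -1.0]]
wrist_force: [-0.2, -0.4, 3.4]
finger_gap: 0.127
```

Contact at 3.4 N: the clip is flat on the wheel. Advancing toward the neck.

Emit:
drive_tool(
  steps=[
    [0, [4, -3, 0.2], [0, 0, 0]],
    [0, [8, -6.5, 0.2], [0, 0, 0]],
    [0, [12.5, -10, 0.2], [0, 0, 0]],
    [0, [16.5, -13.5, 0.2], [0, 0, 0]],
    [0, [16.5, -13.5, 0.2], [0, 0, 0]],
  ],
)

```text
time_s: 6.52
position: [533.8, 171.5, 96.4]
eef_rot: [[0.63, 0.777, 0.007], [0.777, -0.63, -0.003], [0.002, 0.007, -1.0]]
wrist_force: [1.2, -1.5, 2.2]
finger_gap: 0.126
```

```bash
python3 - <<'E'
from h import *
s=env.get_state();print(s["position"].round(2),s["wrist_force"].round(2),s["torque"].round(3))
im,d,K,R,p,c=snap("scene"); np.savez("scene3.npz",im=im,d=d,K=K,R=R,p=p)
save(cv2.resize(im[150:230,325:432],(800,600),interpolation=2),"s3.png")
E
```

```text
[533.84 171.52  96.35] [ 1.21 -1.54  2.22] [-0.07  -0.092  0.072]
```

View pics/s3.png

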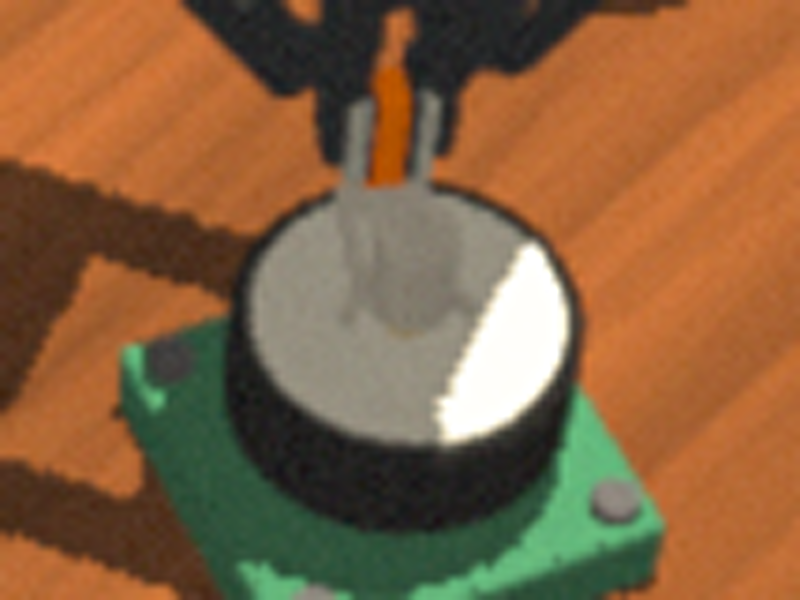

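The tips at crop (350,322) and (468,308) straddle the neck symmetrically around (408,320). Pushing on in small steps.

Emit:
drive_tool(
  steps=[
    [0, [1.2, -1, 0], [0, 0, 0]],
    [0, [2.4, -2, 0], [0, 0, 0]],
    [0, [3.6, -3, 0], [0, 0, 0]],
    [0, [4.7, -3.8, 0], [0, 0, 0]],
    [0, [4.7, -3.8, 0], [0, 0, 0]],
  ],
)

```text
time_s: 6.98
position: [538.1, 168.2, 96.4]
eef_rot: [[0.63, 0.776, 0.006], [0.776, -0.63, -0.003], [0.002, 0.006, -1.0]]
wrist_force: [-2.0, 3.4, 2.5]
finger_gap: 0.128
```

Emit:
drive_tool(
  steps=[
    [0, [0.8, -0.6, 0], [0, 0, 0]],
    [0, [1.6, -1.3, 0], [0, 0, 0]],
    [0, [2.4, -1.9, 0], [0, 0, 0]],
    [0, [2.4, -1.9, 0], [0, 0, 0]],
  ],
)

```text
time_s: 7.32
position: [539.9, 166.7, 96.4]
eef_rot: [[0.63, 0.776, 0.005], [0.776, -0.63, -0.002], [0.002, 0.005, -1.0]]
wrist_force: [-3.9, 3.7, 3.3]
finger_gap: 0.13
```

Emit:
drive_tool(
  steps=[
    [0, [0.8, -0.6, 0], [0, 0, 0]],
    [0, [1.6, -1.3, 0], [0, 0, 0]],
    [0, [2.4, -1.9, 0], [0, 0, 0]],
    [0, [2.4, -1.9, 0], [0, 0, 0]],
  ],
)

```text
time_s: 7.65
position: [542.2, 165.0, 96.4]
eef_rot: [[0.63, 0.777, 0.005], [0.777, -0.63, -0.002], [0.001, 0.005, -1.0]]
wrist_force: [-1.0, 1.8, 2.2]
finger_gap: 0.129
```

Emit:
drive_tool(
  steps=[
    [0, [0.8, -0.6, 0], [0, 0, 0]],
    [0, [1.6, -1.3, 0], [0, 0, 0]],
    [0, [2.4, -1.9, 0], [0, 0, 0]],
    [0, [2.4, -1.9, 0], [0, 0, 0]],
  ],
)

```text
time_s: 7.98
position: [545.4, 162.6, 96.5]
eef_rot: [[0.63, 0.777, 0.006], [0.777, -0.63, -0.003], [0.002, 0.007, -1.0]]
wrist_force: [2.1, -2.2, 0.5]
finger_gap: 0.13
```

Emit:
drive_tool(
  steps=[
    [0, [0.8, -0.6, 0], [0, 0, 0]],
    [0, [1.6, -1.3, 0], [0, 0, 0]],
    [0, [1.6, -1.3, 0], [0, 0, 0]],
  ],
)

```text
time_s: 8.23
position: [547.3, 161.0, 96.4]
eef_rot: [[0.63, 0.777, 0.007], [0.777, -0.63, -0.003], [0.002, 0.007, -1.0]]
wrist_force: [0.7, -0.6, 1.5]
finger_gap: 0.124
```

Emit:
drive_tool(
  steps=[
    [0, [0.8, -0.6, 0], [0, 0, 0]],
    [0, [1.6, -1.3, 0], [0, 0, 0]],
    [0, [1.6, -1.3, 0], [0, 0, 0]],
  ],
)

```text
time_s: 8.48
position: [547.7, 160.4, 96.4]
eef_rot: [[0.631, 0.776, 0.004], [0.776, -0.631, -0.002], [0.001, 0.004, -1.0]]
wrist_force: [-5.5, 4.9, 5.0]
finger_gap: 0.132
```

Emit:
drive_tool(
  steps=[
    [0, [0.8, -0.6, 0.2], [0, 0, 0]],
    [0, [0.8, -0.6, 0.2], [0, 0, 0]],
  ],
)

```text
time_s: 8.65
position: [547.6, 160.5, 96.4]
eef_rot: [[0.631, 0.776, 0.002], [0.776, -0.631, -0.001], [0.001, 0.002, -1.0]]
wrist_force: [-4.0, 4.6, 2.4]
finger_gap: 0.128
```

The back stop is firm at about 6–7 N. Releasing and lifting straight up.

Emit:
drive_tool(
  steps=[
    [0.15, [0, 0, 0], [0, 0, 0]],
    [0.3, [0, 0, 0], [0, 0, 0]],
    [0.5, [0, 0, 0], [0, 0, 0]],
    [0.5, [0, 0, 0], [0, 0, 0]],
    [0.5, [0, 0, 0], [0, 0, 0]],
  ],
)

```text
time_s: 9.07
position: [547.7, 160.3, 96.4]
eef_rot: [[0.631, 0.776, 0.002], [0.776, -0.631, -0.001], [0.001, 0.002, -1.0]]
wrist_force: [0.1, -0.6, -0.0]
finger_gap: 0.501
```

Emit:
drive_tool(
  steps=[
    [0.5, [0, 0, 10], [0, 0, 0]],
    [0.5, [0, 0, 30], [0, 0, 0]],
    [0.5, [0, 0, 60], [0, 0, 0]],
    [0.5, [0, 0, 95], [0, 0, 0]],
    [0.5, [0, 0, 130], [0, 0, 0]],
  ],
)

```text
time_s: 9.48
position: [547.2, 160.1, 228.2]
eef_rot: [[0.631, 0.776, 0.002], [0.776, -0.631, -0.001], [0.0, 0.002, -1.0]]
wrist_force: [0.3, -0.2, -0.6]
finger_gap: 0.498
```

Emit:
drive_tool(
  steps=[
    [0.5, [-20, -40, 0], [0, 0, 0]],
    [0.5, [-40, -75, 0], [0, 0, 0]],
    [0.5, [-60, -110, 0], [0, 0, 0]],
    [0.5, [-80, -150, 0], [0, 0, 0]],
    [0.5, [-80, -150, 0], [0, 0, 0]],
  ],
)

```text
time_s: 9.9
position: [463.7, 5.9, 228.7]
eef_rot: [[0.632, 0.775, -0.0], [0.775, -0.632, -0.003], [-0.003, 0.002, -1.0]]
wrist_force: [0.3, -0.5, -0.1]
finger_gap: 0.502
```

```bash
cat > fin.py <<'E'
from h import *
s=env.get_state();print(s["position"].round(2),s["wrist_force"].round(2),s["time_s"])
im,d,K,R,p,c=snap("scene"); it,dt,Kt,Rt,pt_,c=snap("top")
np.savez("scene4.npz",im=im,d=d,K=K,R=R,p=p)
save(np.hstack([cv2.resize(im[140:230,330:430],(420,378),interpolation=2),cv2.resize(it[190:280,210:300],(378,378),interpolation=2)]),"f.png")
u=np.array([np.cos(np.radians(-38.9)),np.sin(np.radians(-38.9))]);w=np.array([-u[1],u[0]])
for n,i,dd,k,r,pp in(("scene",im,d,K,R,p),("top",it,dt,Kt,Rt,pt_)):
    h=cv2.cvtColor(i,cv2.COLOR_RGB2HSV);m=cv2.inRange(h,(10,110,150),(26,255,255));T=[]
    for v,x in zip(*np.nonzero(m)):
        q=pt(x,v,dd,k,r,pp)
        if 121<q[2]<132 and np.hypot(*(q[:2]-[573.4,143]))<60: T.append(q)
    if T: q=np.mean(T,0); print(n,len(T),"tab top",q.round(1),"behind axle",((np.array([573.4,143])-q[:2])@u).round(1),"side",((q[:2]-[573.4,143])@w).round(1))
E
python3 fin.py
```

```text
[463.73   5.91 228.7 ] [ 0.29 -0.46 -0.12] 9.9
scene 44 tab top [551.  162.2 125.6] behind axle 29.5 side 0.8
top 42 tab top [547.6 161.4 125.8] behind axle 31.6 side -1.9
```

View pics/f.png

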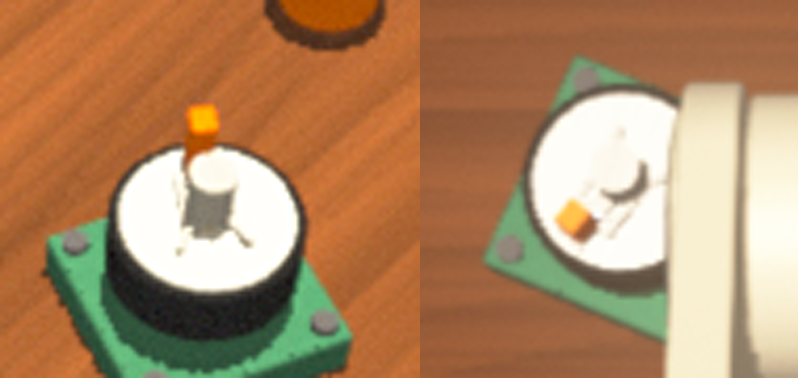

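The tab stands 29.5–31.6 mm behind the axle (31 nominal) with its top at 126 mm, so the clip is flat, and the prongs show on both sides past the neck. Clip home, arm clear. Handing in.

```bash
python3 -c "
from plant import ticket; print(ticket.finish_job())"
```

```text
the job is handed in; nothing more can be done
None
```

The spring clip is on the axle and the job is handed in, at about 10 s of the 51 s allowed. I picked the middle-sized clip off the blue mat by its tab and lowered it onto the wheel (top about 86 mm above the bench, 3.4 N at contact). I then slid it open end first into the groove and let go.

**Push force:** it read about 5.3 N before the snap, just under the stated 6–13 N. I only read the force between moves, so the true peak may have been missed. It then fell off and the clip was briefly drawn forward. It ended at a firm stop at about 7 N, and a further small push moved nothing.

**Last checks:** with the gripper clear, the tab's top was at 126 mm, which fits the clip lying flat. The tab stood 29.5 mm behind the axle in the scene view and 31.6 mm in the top view, against 31 mm nominal. Both prongs showed past the neck. I never approached the hammer, cup or screwdriver.

**Disagreements:**
- The two cameras differ by about 2–3 mm on the tab's position, roughly their stated accuracy.
- Both cameras saw the clip about 3 mm to one side of where the arm's own position put it, so I lined it up with the axle using the scene camera.
- The arm partly blocked the top view during lining-up and in the last check.

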